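# Drive the worn cutting plug out of a paper-punch foot

### The arm

A 7-joint arm with a two-finger parallel gripper is mounted at the origin on the work surface. World frame = base frame: x ahead of the robot, y to its left, z up, the work surface at z = 0. Lengths are in m, angles in rad, forces in N, time in s.
With the tool pointing down it reaches from about 0.425 to 0.925 m from the base axis. Payload 6.8 kg.
Tool frame: the origin (TCP) lies on the front face of the gripper's body, between the roots of the fingers; the fingertips stand 73 mm ahead of it and the grasp point (between the pads) lies 54 mm ahead of it (tcp_to_tips is the distance from the TCP to the fingertips, in m); z points along the fingers, x is the direction in which the jaws open and shut, and the axes are right-handed (so a half turn about z gives the same grasp; the last joint's range is limited). The gripper opens to 85 mm and grips with 20 to 120 N. Pads are 22 mm wide; open, the fingers measure 114 mm over their backs; the gripper's body (76 mm by 85 mm) begins 54 mm behind the grasp point. The pads swing forward as they close: fully open they stand 13 mm farther back than shut.
Start: joints at [1.058, 0.477, 0.022, 1.555, -0.011, 1.109, -0.083], TCP at [0.266, -0.62, 0.304] pointing down, gripper open.
Joint ranges: [-2.96, 2.96], [-0.34, 2.1], [-1.41, 1.46], [0.24, 2.44], [-1.37, 4.51], [0.17, 1.92], [-2.96, 2.96]. Speed limits (rad/s): [2.39, 2.39, 3.14, 3.14, 3.14, 3.14, 3.14].

### API

Orientations are given as a unit quaternion [w, x, y, z].
In Python, from station import get_obs, read_camera, hand_in, look_for, silhouettes, tcp_to_tips gives the robot as it stands. The module is installed in compiled form; this text tells all that it offers.
- The arm moves only by the tool apply_moves, never from a script. Its argument "moves" is a list of rows, each a list of 3 entries, a list of its own where there are three numbers: the shift along the tool's x, y, z in units of 25 mm (1.0 is 25 mm), then the turn, a rotation vector about the tool's x, y, z in units of 10 degrees (1.0 is 10 degrees), then the gripper's target within -1 to 1 (fully open at 1, half-way at 0, shut at -1). In form: [[[dx, dy, dz], [rx, ry, rz], jaw], ...]. A call has 1 to 20 rows; each row is the pose to reach, as a shift and turn from the pose commanded when the call began, along the tool's axes at that moment; what a row does not reach only later rows make up. A row lasts 1/8 s, in which the tool goes at most 62.5 mm and 10.7 degrees, less where a joint would pass 70% of its speed; a pose out of reach is approached as far as the arm can. A call with a gripper value outside its range is refused whole. The fingers move at their own pace and stop on an object; "force" is the grip in N (left out, the last holds). Time passes only in rows, so rows that repeat a pose let the fingers close. It gives the time, the measured TCP pose, the force and the opening at its end, in the units of the state.
- get_obs(): the state, without advancing time (a new reading comes with each control period).
- read_camera(name): name is "scene" or "side" or "wrist"; returns a dict with "color" (480x640x3 uint8, red, green, blue), "mtx" (3x3 intrinsics, pixels), "eye" and "rotation" of the camera in the world; the wrist camera has in their place "hand_eye" (4x4, takes a point from camera to tool coordinates, whose origin is the TCP and whose axes are the tool frame's). Camera axes: x right, y up, looking along -z (the intrinsics and any distortion apply to the point x, -y, -z); pixel columns grow to the right and rows downward; lengths in m; the calibration is good to about 2 mm. A picture is of the moment at which its call begins: read the wrist's pose just before it. There is no depth.
- hand_in(): hands the job in, once; it reports no verdict.
Trained networks look in the newest picture that a camera, given by its name, has taken for a name from the list of things; names that differ only in an ending like _2 or _b are one class to them, and where a whole thing is asked for, a point or a joint stands for the part that bears it (a point fixed in the world has none). Each returns a list of dicts, best first, with "conf" (0 to 1); they miss things now and then, are a little off and sometimes report something else, mostly with a low value. They report only what shows in the picture. A call takes as long as a camera call. They do not tell look-alikes from the thing itself.
- look_for(camera, query): "pixel" ([row, column] in pixels, amid what is visible of it).
- silhouettes(camera, query): "mask" (480x640 bool, what is visible of it) and "pixel" ([row, column] in pixels, amid what is visible of it).
The state is a dict: "t": time; "q": joint angles; "joint_vel": joint speeds; "joint_torque": joint torques, N m; "eef_pos": TCP position; "tool_rot": TCP orientation; "contact_force": force on the tool from outside, world axes, zero at the start; "torque": the same for the moment, N m; "gripper_width": opening from 0.0 (shut) to 1.0 (fully open).
Only numpy, scipy, OpenCV 4.12 (cv2) and the standard library are available. Lean on these libraries where they do the work, as an engineer would, in place of code of your own. Each camera call takes 0.05 s, during which the arm holds its last target.

### The job

Take the steel ejector rod from its wooden stand, pass it down through the guide bush of the punch foot and gently drive the worn plug out so that it drops into the tray underneath. Keep pushing until the rod's collar bears on the bush, and lean on it there with a light steady push (about 10 N, never more than 30 N) for half a second; then draw the rod out, stand it back in its stand and let go. Do not disturb the other things on the desk.

Things in the scene. Friction and masses are not known exactly. Their poses are not given: they have to be found in the camera images.
- bridge: the punch foot, a grey bridge bolted to the desk (does not move), 108 mm along its y, open at its +x and -x ends. Origin on the desk under the bore's axis, z up. Its deck (74 mm along x, the full width along y) spans z = 58 to 98 mm.
- bore (a point): where the axis of the vertical bore (24 mm wide, right through) meets the deck's top face. A dark steel guide bush (32 mm outside, straight hole 13.6 mm) is screwed into the bore here. Its rim stands 2 to 18 mm above this point: the setting differs each time, is not measured, and must be found by feel. The bush does not give way.
- tray (a point): centre of the floor of the tray under the deck, 6 mm above the desk; inside 112 mm along the foot's x, about 94 mm along y, lips 12 mm high.
- plug_center (a point): centre of the worn plug, a white nylon disc 22 mm across and 14 mm high, loose and upright in the lower part of the bore, its lower face 1 to 3 mm above the deck's underside. Two sprung pads in the lowest 14 mm of the bore hold it by friction: it slides under a push of about 4 to 12 N and drops free once its top is below the deck's underside (58 mm above the desk).
- rod_grip (a point): centre of the handle of the loose steel ejector rod (about 0.19 kg): handle a cylinder 22 mm across, 50 mm long, its axis being the rod's z axis (up, away from the tip). 95 mm above the tip.
- rod_tip (a point): lower end of the rod: shank 12 mm across, 64 mm long from the tip to the collar, the last 4 mm tapered to 9 mm.
- rod_collar: the rod's collar, a disc 30 mm across, 6 mm thick, between shank and handle; origin at the centre of its underside, 64 mm above the tip. At the start it rests on top of the stand.
- stand_mouth (a point): centre of the upper mouth of the rod stand, a wooden block 66 x 66 x 74 mm fixed to the desk with an 18 mm wide vertical hole right through; the mouth is 74 mm above the desk.
- paperweight: bystander: green glass dome, 72 mm across, 44 mm high; origin under its centre. Leave alone.
- pencup: bystander: empty black pen cup, 76 mm across, 95 mm high; origin under its centre. Leave alone.
- inkpad: bystander: flat dark tin ink pad 75 x 115 x 18 mm; origin under its centre. Leave alone.
There are look-alikes about, which are no part of the job. Of the things that look like the part that bears rod_grip, the middle-sized one is meant.

How it is judged:
On the way, in this order (a step that is already met when the one before it is completed fails the run):
1. the rod's tip is in the bore, inside the punch foot's guide bush (horizontal distance between rod_tip and bridge below 0.004 m and height (world z) of rod_tip between 0.03 and 0.093 m), for 0.1 s.
2. the plug has dropped out of the bore and the rod's collar bears on the bush with more than 4 N, the rod upright in the bore (height (world z) of plug_center below 0.04 m and horizontal distance between rod_tip and bridge below 0.006 m and contact force between rod_collar and bridge above 4 N and height (world z) of rod_tip below 0.055 m and angle between the z axis of rod_tip and the z axis of bridge, either way round below 0.08 rad), for 0.2 s.
At the end, for the whole second after the job is handed in: the plug lies in the tray under the bore (its centre lower than 22 mm above the desk and within the tray's lips), and the rod stands in its stand, released, upright within 0.12 rad, its collar within 8 mm of the centre of the stand's mouth (height (world z) of plug_center below 0.022 m and x of plug_center in the frame of bridge between -0.056 and 0.056 m and y of plug_center in the frame of bridge between -0.05 and 0.05 m and horizontal distance between rod_tip and stand_mouth below 0.008 m and distance between rod_collar and stand_mouth below 0.008 m and angle between rod_tip's own z axis and vertical below 0.12 rad); the robot touches nothing.
It fails at once if the rod presses on the punch foot with more than 30 N (contact force between rod and bridge above 30 N).
It fails at once if the paperweight is moved more than 15 mm (distance of paperweight from where it was at the start of the episode above 0.015 m).
It fails at once if the pen cup is moved more than 15 mm (distance of pencup from where it was at the start of the episode above 0.015 m).
It fails at once if the ink pad is moved more than 15 mm (distance of inkpad from where it was at the start of the episode above 0.015 m).
It also fails if it takes over 51 s, if anything falls off the work surface, if the arm or the gripper's body presses on something with over 40 N, if the wrist force passes 120 N, or if a joint passes its speed limit or range.

## Working session

There is one attempt and no reset: what is moved stays moved. The work goes in short steps, Python scripts to look and compute and a tool call to move; the robot and the scene stay as the last step left them, time stands still between calls to the robot, and variables do not carry over. Pictures are saved under pics/ and viewed, and the job is handed in when it is done.

Besides the shell and the picture viewer there is one more tool, called as a command line: name --argument value ..., lists and objects as JSON in quotes. apply_moves: Moves the arm, as the interface text tells. Its arguments: {"type":"object","properties":{"moves":{"type":"array"},"force":{"type":"number"}},"required":["moves"]}

```bash
mkdir -p pics; ls; python3 - <<'E'
from station import *
import cv2
o=get_obs()
print({k:o[k] for k in o})
print(tcp_to_tips() if callable(tcp_to_tips) else tcp_to_tips)
for n in ["scene","side","wrist"]:
    c=read_camera(n)
    cv2.imwrite(f"pics/{n}0.png",c["color"][:,:,::-1])
    print(n,{k:c[k].round(4).tolist() if hasattr(c[k],'round') else c[k] for k in c if k!="color"})
    for q in ["bridge","bore","rod_grip","rod_collar","stand_mouth","paperweight","pencup","inkpad","tray","plug_center","rod_tip"]:
        try: print(n,q,[([int(v) for v in d["pixel"]],round(d["conf"],2)) for d in look_for(n,q)])
        except Exception as e: print(q,e)
E
```

```text
pics
{'t': 0.0, 'q': array([ 1.05791756,  0.47785571,  0.02232436,  1.55643045, -0.01145803,
        1.10928477, -0.08309738]), 'joint_vel': array([ 5.04940440e-04,  2.52524828e-05,  1.61884275e-03, -2.33971219e-04,
       -2.57856248e-04, -1.49254000e-04,  6.76924397e-04]), 'joint_torque': array([-1.46627863e-03, -5.96459520e+01,  1.60769574e+00, -2.81194246e+01,
        1.25246824e-02,  9.36605124e-03, -8.05015105e-06]), 'eef_pos': array([ 0.26564606, -0.62004508,  0.30289688]), 'tool_rot': array([-4.36406312e-04,  8.34825265e-01, -5.50514234e-01, -8.15726566e-04]), 'contact_force': array([0.23126746, 0.18260818, 0.09998059]), 'torque': array([ 0.04025113, -0.02008846, -0.00650073]), 'gripper_width': 1.0002597263489539}
0.0726
scene {'mtx': [[569.8689, 0.0, 317.7362], [0.0, 569.8689, 234.1756], [0.0, 0.0, 1.0]], 'eye': [1.0638, -0.7719, 0.9866], 'rotation': [0.8947, 0.3689, 0.1042, 0.2293]}
scene bridge [([304, 261], 0.82), ([273, 370], 0.74)]
scene bore [([303, 263], 0.81)]
scene rod_grip [([189, 335], 0.76), ([169, 303], 0.58), ([186, 356], 0.52)]
scene rod_collar []
scene stand_
[... 729 characters left out ...]
], 0.95)]
side paperweight [([273, 253], 0.97), ([332, 330], 0.16)]
side pencup [([398, 240], 0.64)]
side inkpad [([172, 315], 0.6), ([332, 329], 0.58), ([209, 356], 0.25)]
side tray [([211, 350], 0.84)]
side plug_center []
side rod_tip [([366, 301], 0.87), ([304, 325], 0.77)]
wrist {'mtx': [[333.9602, 0.0, 316.7064], [0.0, 333.9602, 238.4965], [0.0, 0.0, 1.0]], 'hand_eye': [[1.0, -0.0008, 0.0006, 0.0011], [-0.0006, -0.9634, -0.2681, -0.0673], [0.0008, 0.2681, -0.9634, -0.0693], [0.0, 0.0, 0.0, 1.0]]}
wrist bridge []
wrist bore []
wrist rod_grip []
wrist rod_collar []
wrist stand_mouth []
wrist paperweight []
wrist pencup []
wrist inkpad []
wrist tray []
wrist plug_center []
wrist rod_tip []
```

View pics/scene0.png

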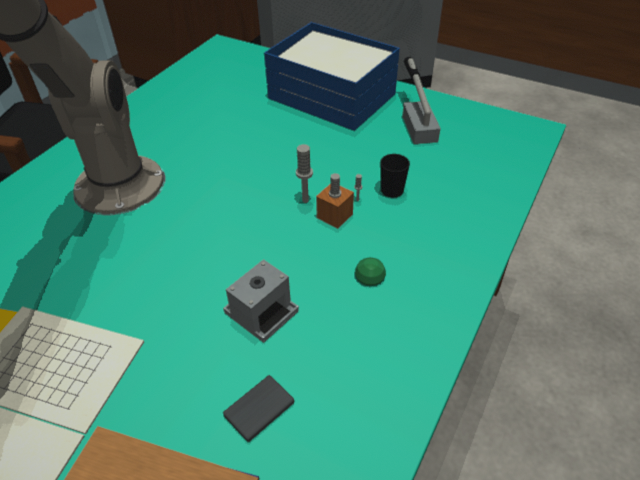

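View pics/side0.png

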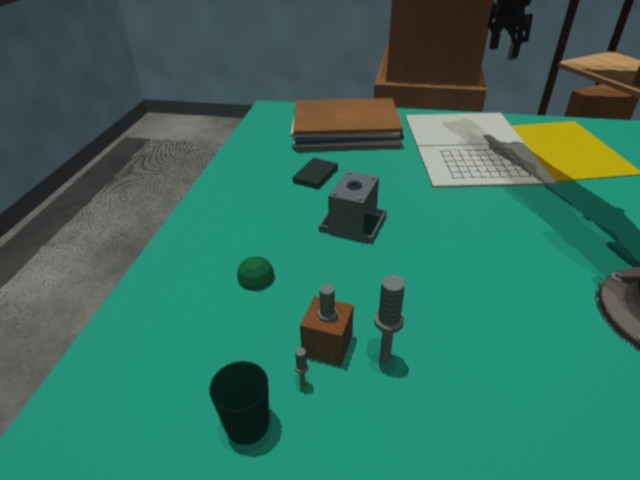

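```bash
python3 - <<'E'
import cv2
a=cv2.imread("pics/scene0.png")[140:240,280:400]; b=cv2.imread("pics/side0.png")[270:420,260:440]
cv2.imwrite("pics/crop.png",cv2.hconcat([cv2.resize(a,(480,400),interpolation=3),cv2.resize(b,(320*1,400),interpolation=3)]))
E
```

```text
(no output)
```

View pics/crop.png

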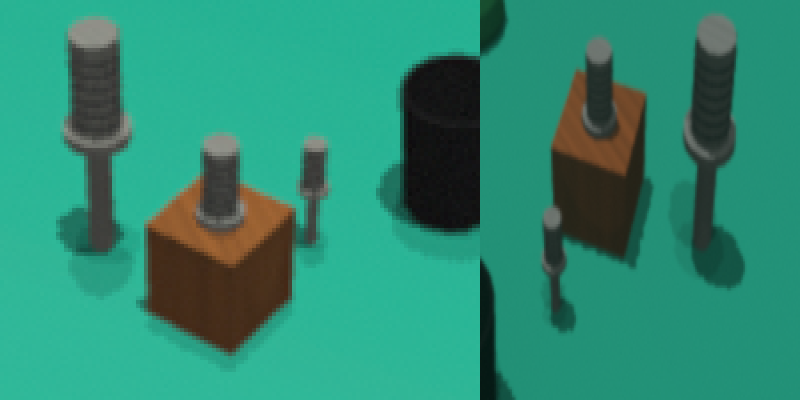

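```bash
cat > h.py <<'E'
from station import *
import numpy as np, cv2
from scipy.spatial.transform import Rotation as R
def q2R(q): q=np.asarray(q); return R.from_quat([q[1],q[2],q[3],q[0]]).as_matrix()
def cam(name):
    o=get_obs(); c=read_camera(name)
    if name=="wrist":
        T=np.eye(4);T[:3,:3]=q2R(o["tool_rot"]);T[:3,3]=o["eef_pos"]
        M=T@c["hand_eye"]; c["eye"]=M[:3,3]; c["Rm"]=M[:3,:3]
    else: c["Rm"]=q2R(c["rotation"])
    c["o"]=o
    return c
def ray(c,col,row):
    K=c["mtx"]; d=np.array([(col-K[0,2])/K[0,0],-(row-K[1,2])/K[1,1],-1]); d=c["Rm"]@d
    return np.array(c["eye"]),d/np.linalg.norm(d)
def onz(c,col,row,z):
    e,d=ray(c,col,row); return e+d*(z-e[2])/d[2]
def tri(rs):
    A=0;b=0
    for e,d in rs:
        P=np.eye(3)-np.outer(d,d);A=A+P;b=b+P@e
    p=np.linalg.solve(A,b); return p,[np.linalg.norm((np.eye(3)-np.outer(d,d))@(p-e)) for e,d in rs]
def proj(c,p):
    v=c["Rm"].T@(np.asarray(p)-c["eye"]); K=c["mtx"]
    return K[0,0]*v[0]/-v[2]+K[0,2], K[1,1]*(-v[1])/-v[2]+K[1,2]
E
python3 - <<'E'
from h import *
a=cam("scene");b=cam("side")
for n,pa,pb in [("handletop",(335.2,175.5),(326.4,286.9)),("collar",(335.2,194),(325.5,315.5)),("bush",(258,281.5),(354,185)),
 ("bigtop",(303.5,148.5),(392.3,283)),("bigfoot",(305,201.5),(385.5,362)),("smalltop",(359,175.3),(300.5,351)),("smallfoot",(357.5,200.5),(302,387)),("cuptop",(395,162),(240,380))]:
    p,r=tri([ray(a,*pa),ray(b,*pb)]); print(n,p.round(4),np.round(r,4))
for z in(.130,): print(onz(a,335.2,175.5,z),onz(b,326.4,286.9,z))
for z in(.1,.116): print(onz(a,258,281.5,z),onz(b,354,185,z))
s=cv2.imread("pics/side0.png")[160:250,310:400]; s2=cv2.imread("pics/scene0.png")[250:345,215:305]
cv2.imwrite("pics/c2.png",cv2.hconcat([cv2.resize(s,(400,400),interpolation=3),cv2.resize(s2,(400,400),interpolation=3)]))
print(b["o"]["t"])
E
```

```text
handletop [0.5746 0.1599 0.1324] [0.0004 0.0004]
collar [0.5752 0.1616 0.0734] [0.0015 0.0015]
bush [ 0.5771 -0.1806  0.101 ] [0.0001 0.0001]
bigtop [0.4807 0.1747 0.1689] [0.0003 0.0003]
bigfoot [ 0.478   0.1752 -0.0022] [0.0003 0.0003]
smalltop [0.5979 0.2427 0.0827] [0. 0.]
smallfoot [ 0.5979  0.2431 -0.002 ] [0.0013 0.0013]
cuptop [0.662  0.3141 0.0987] [0.0008 0.0008]
[0.57284095 0.16246994 0.13      ] [0.57545338 0.15756921 0.13      ]
[ 0.57641026 -0.17997084  0.1       ] [ 0.57741676 -0.18211313  0.1       ]
[ 0.58520543 -0.19065315  0.116     ] [ 0.57449897 -0.15596745  0.116     ]
1.85
```

View pics/c2.png

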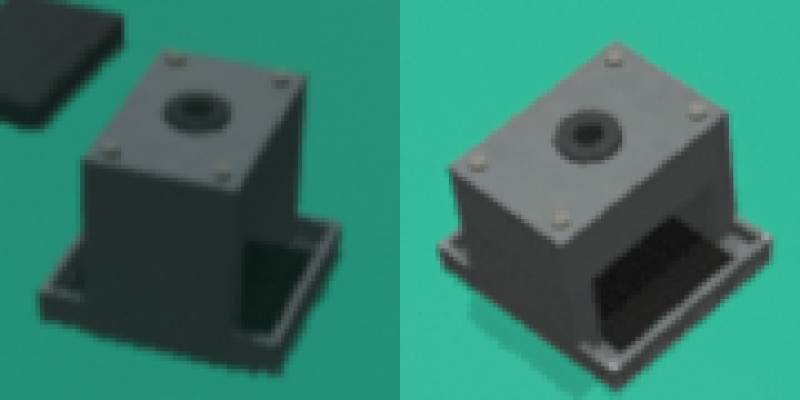

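apply_moves --moves '[[[-23.8, -23.65, 1.0], [0, 0, 2.32], 0.6], [[-23.8, -23.65, 1.0], [0, 0, 2.32], 0.6], [[-23.8, -23.65, 1.0], [0, 0, 2.32], 0.6], [[-23.8, -23.65, 1.0], [0, 0, 2.32], 0.6], [[-23.8, -23.65, 1.0], [0, 0, 2.32], 0.6], [[-23.8, -23.65, 1.0], [0, 0, 2.32], 0.6], [[-23.8, -23.65, 1.0], [0, 0, 2.32], 0.6], [[-23.8, -23.65, 1.0], [0, 0, 2.32], 0.6], [[-23.8, -23.65, 1.0], [0, 0, 2.32], 0.6], [[-23.8, -23.65, 1.0], [0, 0, 2.32], 0.6], [[-23.8, -23.65, 1.0], [0, 0, 2.32], 0.6], [[-23.8, -23.65, 1.0], [0, 0, 2.32], 0.6], [[-23.8, -23.65, 1.0], [0, 0, 2.32], 0.6], [[-23.8, -23.65, 1.0], [0, 0, 2.32], 0.6], [[-23.8, -23.65, 1.0], [0, 0, 2.32], 0.6], [[-23.8, -23.65, 1.0], [0, 0, 2.32], 0.6]]' --force 60

```text
t: 3.9
eef_pos: [0.5749, 0.158, 0.2787]
tool_rot: [-0.001, -0.707, 0.708, -0.0]
contact_force: [0.0, -0.2, 0.5]
gripper_width: 0.803
```

```bash
python3 - <<'E'
from h import *
c=cam("wrist"); cv2.imwrite("pics/w1.png",c["color"][:,:,::-1])
print(c["o"]["eef_pos"],c["o"]["tool_rot"],c["eye"])
for q in["rod_grip","rod_collar","stand_mouth"]:
    for d in look_for("wrist",q): 
        r,k=d["pixel"]; print(q,k,r,d["conf"],[onz(c,k,r,z).round(4)[:2] for z in(.074,.105,.13)])
print(proj(c,(.5746,.16,.13)))
E
```

```text
[0.57485095 0.15801493 0.27870612] [-5.66463392e-04 -7.06639395e-01  7.07573605e-01 -1.97563728e-04] [0.64262304 0.15679428 0.34795655]
rod_grip 307.7 234.7 0.93 [array([0.5695, 0.1644]), array([0.5778, 0.1635]), array([0.5844, 0.1628])]
rod_grip 218.4 195.6 0.88 [array([0.6028, 0.2375]), array([0.6073, 0.2284]), array([0.611, 0.221])]
rod_grip 296.6 346.5 0.85 [array([0.4612, 0.1756]), array([0.4817, 0.1735]), array([0.4983, 0.1718])]
rod_collar 312.3 218.0 0.84 [array([0.584 , 0.1604]), array([0.5906, 0.16  ]), array([0.596 , 0.1597])]
rod_collar 227.9 187.9 0.67 [array([0.6091, 0.2293]), array([0.6129, 0.2211]), array([0.616 , 0.2144])]
rod_collar 298.1 328.4 0.61 [array([0.4802, 0.1739]), array([0.4986, 0.172 ]), array([0.5134, 0.1704])]
stand_mouth 314.0 209.4 0.95 [array([0.5913, 0.159 ]), array([0.5971, 0.1587]), array([0.6018, 0.1585])]
(np.float64(311.94476853095813), np.float64(248.62050106305747))
```

View pics/w1.png

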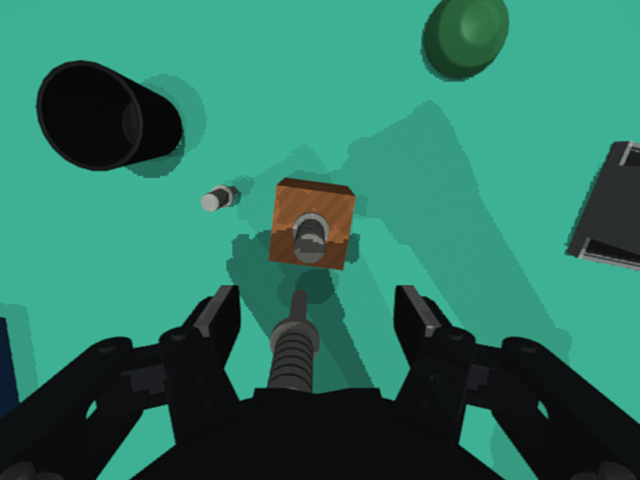

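```bash
python3 - <<'E'
from h import *
b=cv2.imread("pics/w1.png")[165:285,255:375]
cv2.imwrite("pics/c3.png",cv2.resize(b,(600,600),interpolation=3))
E
```

```text
(no output)
```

View pics/c3.png

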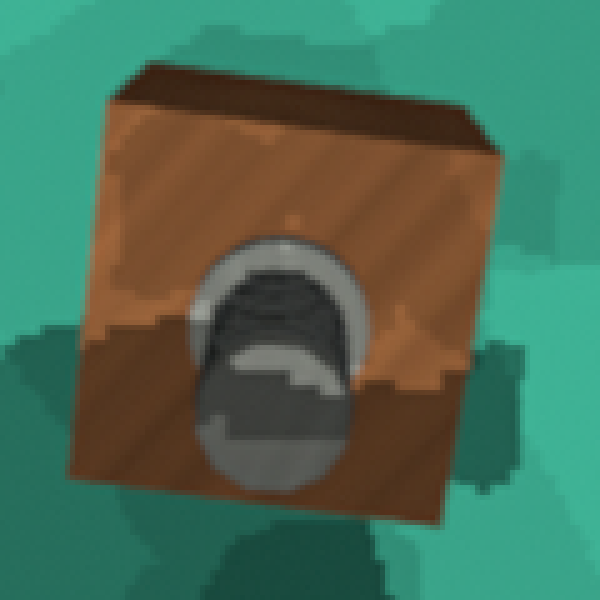

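```bash
python3 - <<'E'
from h import *
c=cam("wrist")
print("top",onz(c,309.7,248.5,.13)); print("stand",onz(c,311.2,227.6,.074)); print("collar",onz(c,311,230,.08))
print("corners",[onz(c,255+u/5,165+v/5,.074)[:2].round(4).tolist() for u,v in[(108,100),(502,153),(440,525),(68,478)]])
e,d=c["o"]["eef_pos"],q2R(c["o"]["tool_rot"]); print(e,d.round(4))
E
```

```text
top [0.57480298 0.16144472 0.13      ]
stand [0.57587997 0.16130485 0.074     ]
collar [0.57529639 0.16137825 0.08      ]
corners [[0.6117, 0.1893], [0.6029, 0.1248], [0.5376, 0.1337], [0.5464, 0.1985]]
[0.57497636 0.15784417 0.27908261] [[-2.1e-03 -1.0e+00  2.0e-04]
 [-1.0e+00  2.1e-03 -6.0e-04]
 [ 6.0e-04 -2.0e-04 -1.0e+00]]
```

apply_moves --moves '[[[-0.14, 0, 1.5], [0, 0, 0], 0.3], [[-0.14, 0, 3.0], [0, 0, 0], 0.3], [[-0.14, 0, 4.2], [0, 0, 0], 0.3], [[-0.14, 0, 4.68], [0, 0, 0], 0.3], [[-0.14, 0, 4.68], [0, 0, 0], 0.3], [[-0.14, 0, 4.68], [0, 0, 0], 0.3]]'

```text
t: 4.9
eef_pos: [0.5758, 0.163, 0.1633]
tool_rot: [0.001, -0.707, 0.707, -0.001]
contact_force: [1.3, 0.3, -0.2]
gripper_width: 0.649
```

```bash
python3 - <<'E'
from h import *
c=cam("wrist"); cv2.imwrite("pics/w2.png",c["color"][:,:,::-1]);print(c["o"]["eef_pos"],c["o"]["contact_force"])
E
```

```text
[0.57582686 0.16303353 0.16329107] [ 1.29916605  0.31318001 -0.15134448]
```

View pics/w2.png

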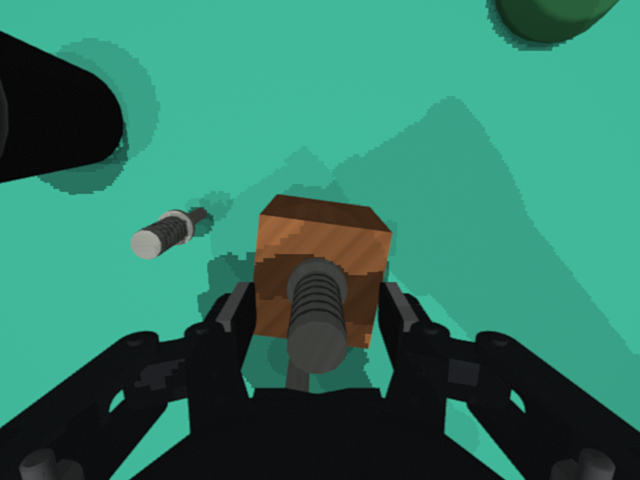

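apply_moves --moves '[[[0, 0, 0], [0, 0, 0], -0.3], [[0, 0, 0], [0, 0, 0], -0.8], [[0, 0, 0], [0, 0, 0], -0.8], [[0, 0, 0], [0, 0, 0], -0.8], [[0, 0, 0], [0, 0, 0], -0.8], [[0, 0, 0], [0, 0, 0], -0.8]]' --force 60

```text
t: 5.7
eef_pos: [0.5754, 0.163, 0.1627]
tool_rot: [0.0, -0.707, 0.707, -0.0]
contact_force: [-1.4, -0.7, 6.2]
gripper_width: 0.244
```

```bash
python3 - <<'E'
from h import *
o=get_obs();print(o["eef_pos"],o["tool_rot"],o["contact_force"],o["torque"],o["gripper_width"])
E
```

```text
[0.57536584 0.1630282  0.16269285] [ 4.92305896e-04 -7.07073212e-01  7.07140122e-01 -2.79348027e-04] [-1.43753205 -0.72577659  6.20525248] [-0.08971304  0.30179896 -0.02288118] 0.2438636679083383
```

apply_moves --moves '[[[0, 0, -0.8], [0, 0, 0], -0.8], [[0, 0, -2.0], [0, 0, 0], -0.8], [[0, 0, -3.5], [0, 0, 0], -0.8], [[0, 0, -5.0], [0, 0, 0], -0.8], [[2, -0.07, -5.0], [0, 0, 0], -0.8], [[4, -0.07, -5.0], [0, 0, 0], -0.8], [[6, -0.07, -5.0], [0, 0, 0], -0.8], [[8, -0.07, -5.0], [0, 0, 0], -0.8], [[10, -0.07, -5.0], [0, 0, 0], -0.8], [[12, -0.07, -5.0], [0, 0, 0], -0.8], [[13.2, -0.07, -5.0], [0, 0, 0], -0.8], [[13.76, -0.07, -5.0], [0, 0, 0], -0.8], [[13.76, -0.07, -5.0], [0, 0, 0], -0.8], [[13.76, -0.07, -5.0], [0, 0, 0], -0.8]]'

```text
t: 7.45
eef_pos: [0.577, -0.179, 0.2871]
tool_rot: [-0.0, 0.708, -0.706, -0.0]
contact_force: [0.3, 0.1, -2.1]
gripper_width: 0.244
```

```bash
python3 - <<'E'
from h import *
for n in["wrist","scene","side"]:
    c=cam(n); cv2.imwrite(f"pics/{n}3.png",c["color"][:,:,::-1]); print(n,proj(c,(.577,-.181,.101)))
o=c["o"];print(o["t"],o["eef_pos"],o["tool_rot"],o["contact_force"],o["torque"])
a=cv2.imread("pics/wrist3.png")[200:400,220:420]; s=cv2.imread("pics/scene3.png")[205:305,210:310]; d=cv2.imread("pics/side3.png")[110:210,305:405]
cv2.imwrite("pics/c4.png",cv2.resize(a,(600,600),interpolation=3))
cv2.imwrite("pics/c5.png",cv2.hconcat([cv2.resize(s,(400,400),interpolation=3),cv2.resize(d,(400,400),interpolation=3)]))
E
```

```text
wrist (np.float64(318.0777092129503), np.float64(234.40940214312994))
scene (np.float64(257.91853333535806), np.float64(281.6267239010807))
side (np.float64(354.14463374584165), np.float64(184.87896136048698))
7.55 [ 0.57700147 -0.17920765  0.2870188 ] [-3.11129087e-04  7.08038314e-01 -7.06173915e-01 -2.26510805e-04] [-0.15254424 -0.78743423 -1.14740277] [-0.01700411  0.00925652 -0.04717862]
```

View pics/c4.png

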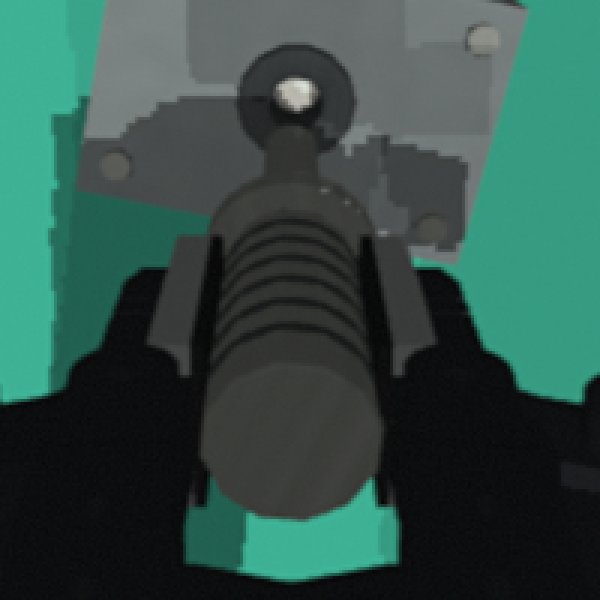

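View pics/c5.png

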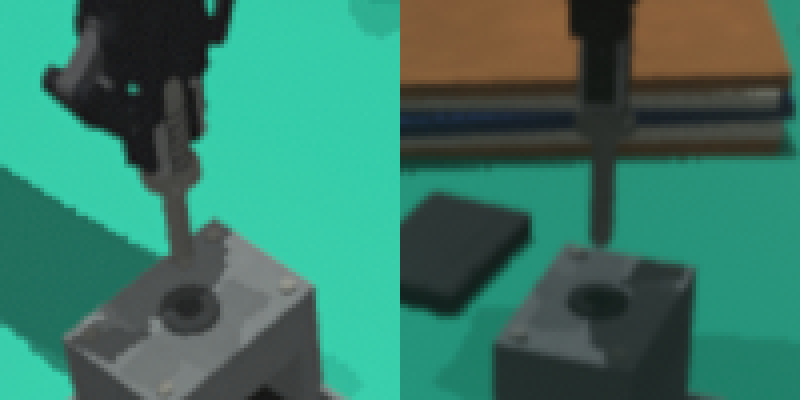

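```bash
python3 - <<'E'
from h import *
w=cam("wrist");s=cam("scene");d=cam("side")
print(w["o"]["eef_pos"],w["o"]["t"])
W=lambda u,v:(220+u/3,200+v/3)
print("handle top z=.255:",onz(w,*W(291,440),.2545))
for z in(.098,.1,.104,.108): print("bush w",z,onz(w,*W(297,99),z)[:2], "px dia",32/1000*334/(w["eye"][2]-z)*1)
print("tip near edge", onz(w,*W(292,126),.1343))
print("tip s",onz(s,210+180/4,205+263/4,.1343)[:2],"d",onz(d,305+200/4,110+244/4,.1343)[:2])
print("tip tri",tri([ray(s,210+180/4,205+263/4),ray(d,305+200/4,110+244/4)]))
E
python3 - <<'E'
import cv2
a=cv2.imread("pics/wrist3.png")[205:275,285:355]
cv2.imwrite("pics/c6.png",cv2.resize(cv2.convertScaleAbs(a,alpha=1.6),(700,600),interpolation=cv2.INTER_CUBIC))
E
```

```text
[ 0.57696541 -0.17950304  0.28698149] 7.6
handle top z=.255: [ 0.57730841 -0.18076996  0.2545    ]
bush w 0.098 [ 0.57732759 -0.18230825] px dia 41.38284729238948
bush w 0.1 [ 0.57784929 -0.18229498] px dia 41.70580857748825
bush w 0.104 [ 0.57889268 -0.18226845] px dia 42.36709371995415
bush w 0.108 [ 0.57993606 -0.18224193] px dia 43.04968733444257
tip near edge [ 0.58035726 -0.18094494  0.1343    ]
tip s [ 0.57448446 -0.18222724] d [ 0.57607625 -0.18008983]
tip tri (array([ 0.57531213, -0.18182215,  0.13380448]), [np.float64(0.0010221054205976406), np.float64(0.001022105420597775)])
```

View pics/c6.png

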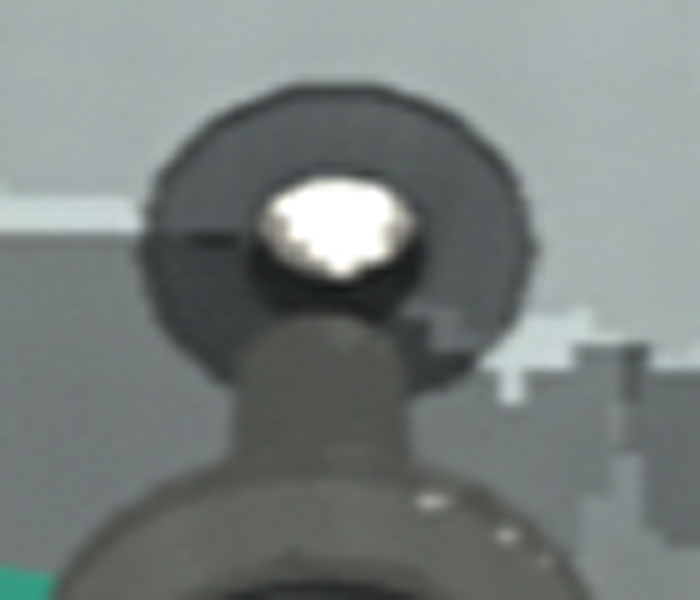

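apply_moves --moves '[[[0.04, -0.05, 0.2], [0, 0, 0], -0.8], [[0.04, -0.05, 0.4], [0, 0, 0], -0.8], [[0.04, -0.05, 0.6], [0, 0, 0], -0.8], [[0.04, -0.05, 0.8], [0, 0, 0], -0.8], [[0.04, -0.05, 0.96], [0, 0, 0], -0.8], [[0.04, -0.05, 0.96], [0, 0, 0], -0.8], [[0.04, -0.05, 0.96], [0, 0, 0], -0.8]]'

```text
t: 8.62
eef_pos: [0.5781, -0.1822, 0.263]
tool_rot: [0.0, -0.707, 0.707, -0.0]
contact_force: [0.5, -0.1, -1.2]
gripper_width: 0.244
```

```bash
cat > look.py <<'E'
from h import *
import sys
t=sys.argv[1]
C={}
for n in["wrist","scene","side"]:
    c=cam(n); C[n]=c; cv2.imwrite(f"pics/{n}{t}.png",c["color"][:,:,::-1])
o=c["o"];print(o["t"],o["eef_pos"],o["tool_rot"],o["contact_force"],o["torque"])
a=C["wrist"]["color"][200:270,285:355,::-1]; s=C["scene"]["color"][240:300,230:290,::-1]; d=C["side"]["color"][150:210,325:385,::-1]
f=lambda i,S:cv2.resize(cv2.convertScaleAbs(i,alpha=1.6),(S,S),interpolation=cv2.INTER_CUBIC)
r=cv2.vconcat([f(s,300),f(d,300)])
cv2.imwrite(f"pics/l{t}.png",cv2.hconcat([cv2.resize(f(a,600),(500,600)),r]))
E
python3 look.py 4
```

```text
8.725 [ 0.57808469 -0.18224449  0.263165  ] [ 1.22869906e-04 -7.07032760e-01  7.07180751e-01 -2.13261756e-04] [-0.22767244  0.78449743 -1.58305972] [-0.04666635  0.05891274  0.07231756]
```

View pics/l4.png

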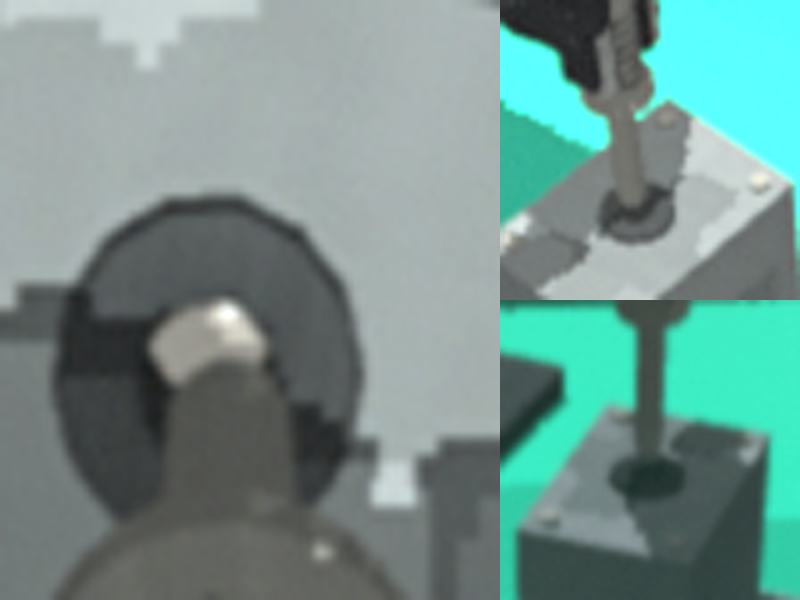

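```bash
python3 - <<'E'
from h import *
w=cam("wrist");o=w["o"];print(o["eef_pos"],w["eye"])
for z in (.1,.102,.105): print("bush",z,onz(w,314.1,243.3,z)[:2])
tz=o["eef_pos"][2]-.1527
print(tz,"tip near",onz(w,317.2,241.8,tz))
E
```

```text
[ 0.57807055 -0.18223581  0.26315854] [ 0.64577257 -0.183449    0.33247688]
bush 0.1 [ 0.57750984 -0.18146376]
bush 0.102 [ 0.5780971  -0.18148084]
bush 0.105 [ 0.578978   -0.18150646]
0.11045853943245137 tip near [ 0.58166367 -0.18369986  0.11045854]
```

apply_moves --moves '[[[-0.08, -0.02, 0.1], [0, 0, 0], -0.8], [[-0.08, -0.02, 0.1], [0, 0, 0], -0.8], [[-0.08, -0.02, 0.1], [0, 0, 0], -0.8], [[-0.08, -0.02, 0.1], [0, 0, 0], -0.8]]'

```text
t: 9.32
eef_pos: [0.5785, -0.1802, 0.2604]
tool_rot: [-0.0, -0.707, 0.707, -0.0]
contact_force: [0.5, 0.3, -2.3]
gripper_width: 0.24
```

```bash
python3 look.py 5
```

```text
9.425 [ 0.57848209 -0.18026016  0.26045282] [ 2.70992947e-05 -7.07021990e-01  7.07191560e-01 -5.13642114e-05] [ 1.04744078 -0.40791173 -3.21392241] [ 0.03087345 -0.02606114  0.039053  ]
```

View pics/l5.png

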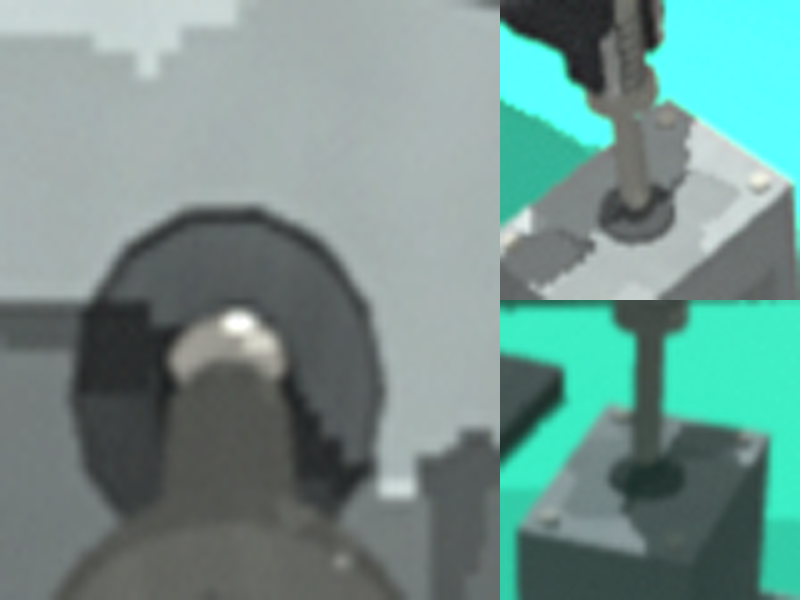

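```bash
python3 - <<'E'
from h import *
w=cam("wrist");o=w["o"];print(o["eef_pos"],w["eye"])
for z in (.1,.102,.105): print("bush",z,onz(w,316.9,245.1,z)[:2])
tz=o["eef_pos"][2]-.1527
print(tz,"tip near",onz(w,317.0,242.2,tz))
E
```

```text
[ 0.5784719  -0.18024657  0.26043977] [ 0.64620101 -0.1814616   0.32973201]
bush 0.1 [ 0.57730223 -0.18149503]
bush 0.102 [ 0.57790205 -0.18149474]
bush 0.105 [ 0.57880177 -0.1814943 ]
0.10773977045421096 tip near [ 0.58171868 -0.18156179  0.10773977]
```

apply_moves --moves '[[[0, -0.024, 0.06], [0, 0, 0], -0.8], [[0, -0.024, 0.12], [0, 0, 0], -0.8], [[0, -0.024, 0.18], [0, 0, 0], -0.8], [[0, -0.024, 0.24], [0, 0, 0], -0.8], [[0, -0.024, 0.3], [0, 0, 0], -0.8], [[0, -0.024, 0.3], [0, 0, 0], -0.8]]'

```text
t: 10.28
eef_pos: [0.579, -0.1802, 0.2527]
tool_rot: [-0.0, -0.707, 0.707, 0.0]
contact_force: [-0.3, -0.3, -1.5]
gripper_width: 0.242
```

apply_moves --moves '[[[0, 0, 0.05], [0, 0, 0], -0.8], [[0, 0, 0.1], [0, 0, 0], -0.8], [[0, 0, 0.15], [0, 0, 0], -0.8], [[0, 0, 0.2], [0, 0, 0], -0.8], [[0, 0, 0.2], [0, 0, 0], -0.8]]'

```text
t: 10.9
eef_pos: [0.5789, -0.1802, 0.2477]
tool_rot: [-0.0, -0.707, 0.707, 0.0]
contact_force: [-1.5, 0.8, -1.5]
gripper_width: 0.241
```

```bash
python3 look.py 6
```

```text
11.0 [ 0.57894198 -0.18018654  0.24781621] [-7.88126807e-05 -7.07044049e-01  7.07169492e-01  1.27369978e-04] [-0.72697255 -0.21172687 -2.2526146 ] [ 0.03295178  0.12691644 -0.06440476]
```

View pics/l6.png

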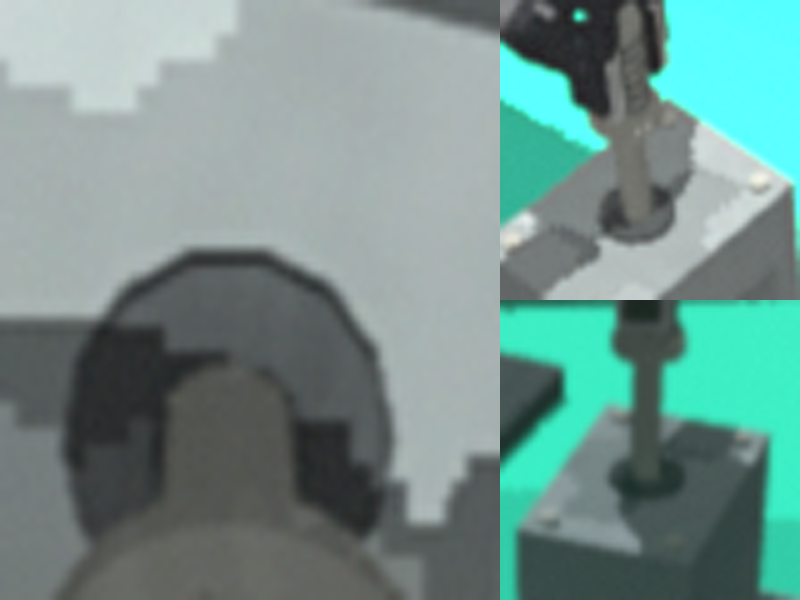

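apply_moves --moves '[[[0, 0, 0.05], [0, 0, 0], -0.8], [[0, 0, 0.1], [0, 0, 0], -0.8], [[0, 0, 0.15], [0, 0, 0], -0.8], [[0, 0, 0.2], [0, 0, 0], -0.8], [[0, 0, 0.2], [0, 0, 0], -0.8]]'

```text
t: 11.68
eef_pos: [0.579, -0.1802, 0.2427]
tool_rot: [-0.0, -0.707, 0.707, 0.0]
contact_force: [-0.7, 0.4, -2.7]
gripper_width: 0.246
```

apply_moves --moves '[[[0, 0, 0.08], [0, 0, 0], -0.8], [[0, 0, 0.16], [0, 0, 0], -0.8], [[0, 0, 0.24], [0, 0, 0], -0.8], [[0, 0, 0.32], [0, 0, 0], -0.8], [[0, 0, 0.4], [0, 0, 0], -0.8]]'

```text
t: 12.3
eef_pos: [0.579, -0.1802, 0.2328]
tool_rot: [-0.0, -0.707, 0.707, 0.0]
contact_force: [-2.4, 0.8, -1.5]
gripper_width: 0.238
```

```bash
python3 look.py 7
```

```text
12.4 [ 0.57893847 -0.1801761   0.23257091] [-8.04098684e-05 -7.07048526e-01  7.07165009e-01  1.57455581e-04] [-0.6912979   0.57229475 -2.58557156] [ 0.07321499  0.29041658 -0.0202871 ]
```

View pics/l7.png

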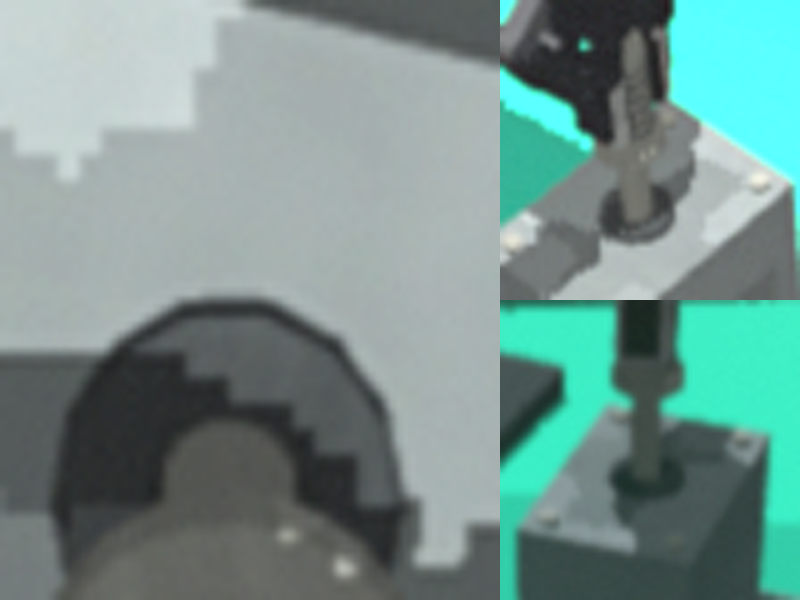

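apply_moves --moves '[[[0, 0.016, 0.06], [0, 0, 0], -0.8], [[0, 0.016, 0.12], [0, 0, 0], -0.8], [[0, 0.016, 0.18], [0, 0, 0], -0.8], [[0, 0.016, 0.24], [0, 0, 0], -0.8], [[0, 0.016, 0.3], [0, 0, 0], -0.8], [[0, 0.016, 0.36], [0, 0, 0], -0.8], [[0, 0.016, 0.42], [0, 0, 0], -0.8]]'

```text
t: 13.32
eef_pos: [0.5792, -0.1802, 0.224]
tool_rot: [0.0, -0.707, 0.707, -0.001]
contact_force: [-4.3, 1.2, 10.4]
gripper_width: 0.241
```

apply_moves --moves '[[[0, 0.03, 0.06], [0, 0, 0], -0.8], [[0, 0.03, 0.12], [0, 0, 0], -0.8], [[0, 0.03, 0.18], [0, 0, 0], -0.8]]'

```text
t: 13.7
eef_pos: [0.5788, -0.1803, 0.2197]
tool_rot: [0.001, -0.707, 0.707, -0.001]
contact_force: [-3.6, 0.5, 10.2]
gripper_width: 0.238
```

```bash
python3 -c "
from h import *
o=get_obs();print(o)"
```

```text
{'t': 13.7, 'q': array([ 0.34312907,  0.46145783, -0.1889641 ,  1.79477206,  0.10779976,
        0.89268938, -1.4650737 ]), 'joint_vel': array([ 2.47335428e-04,  1.42554959e-02,  7.86504094e-05,  7.92269836e-03,
        4.69863805e-03, -2.26571293e-02, -3.67845223e-03]), 'joint_torque': array([-4.34746617e-02, -5.00674474e+01, -1.10517483e+00, -2.30897427e+01,
        1.54260783e-01, -1.10266998e+00,  5.64944115e-03]), 'eef_pos': array([ 0.5787973 , -0.18029958,  0.21970524]), 'tool_rot': array([ 6.93978406e-04, -7.07019165e-01,  7.07193158e-01, -1.12055488e-03]), 'contact_force': array([-3.6419878 ,  0.49452083, 10.21599245]), 'torque': array([0.22385495, 0.78829461, 0.02337548]), 'gripper_width': 0.2381132017150956}
```

apply_moves --moves '[[[0, 0.02, 0.06], [0, 0, 0], -0.8], [[0, 0.02, 0.12], [0, 0, 0], -0.8], [[0, 0.02, 0.18], [0, 0, 0], -0.8], [[0, 0.02, 0.24], [0, 0, 0], -0.8], [[0, 0.02, 0.3], [0, 0, 0], -0.8]]'

```text
t: 14.32
eef_pos: [0.5786, -0.1803, 0.2122]
tool_rot: [0.001, -0.707, 0.707, -0.001]
contact_force: [-2.1, 1.3, 8.2]
gripper_width: 0.241
```

```bash
python3 look.py 8
```

```text
14.425 [ 0.57841841 -0.18032085  0.21181977] [ 0.00077385 -0.70705207  0.70716004 -0.00120319] [-1.0374483   0.13209654  5.2512878 ] [ 0.14295947  0.20299313 -0.03985817]
```

View pics/l8.png

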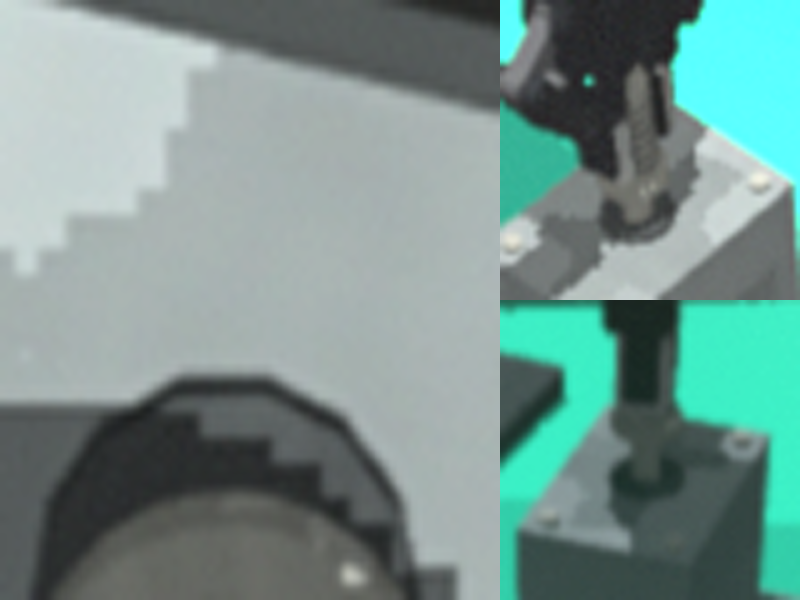

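apply_moves --moves '[[[0, 0.0, 0.06], [0, 0, 0], -0.8], [[0, 0.0, 0.12], [0, 0, 0], -0.8], [[0, 0.0, 0.18], [0, 0, 0], -0.8], [[0, 0, 0.24], [0, 0, 0], -0.8]]'

```text
t: 14.98
eef_pos: [0.5773, -0.1802, 0.204]
tool_rot: [-0.0, -0.707, 0.707, 0.0]
contact_force: [-0.3, 0.5, -1.3]
gripper_width: 0.236
```

apply_moves --moves '[[[0, 0.0, 0.06], [0, 0, 0], -0.8], [[0, 0.0, 0.12], [0, 0, 0], -0.8], [[0, 0.0, 0.18], [0, 0, 0], -0.8], [[0, 0, 0.24], [0, 0, 0], -0.8]]'

```text
t: 15.48
eef_pos: [0.5774, -0.1802, 0.1983]
tool_rot: [0.0, -0.707, 0.707, -0.0]
contact_force: [-0.2, 0.2, -2.4]
gripper_width: 0.245
```

```bash
python3 look.py 9
```

```text
15.575 [ 0.57727963 -0.18018281  0.19819382] [-1.03871931e-04 -7.07069812e-01  7.07143728e-01  1.37907569e-04] [-0.79921653 -0.26906301 -1.64691028] [-0.02820891  0.0008543   0.06507702]
```

View pics/l9.png

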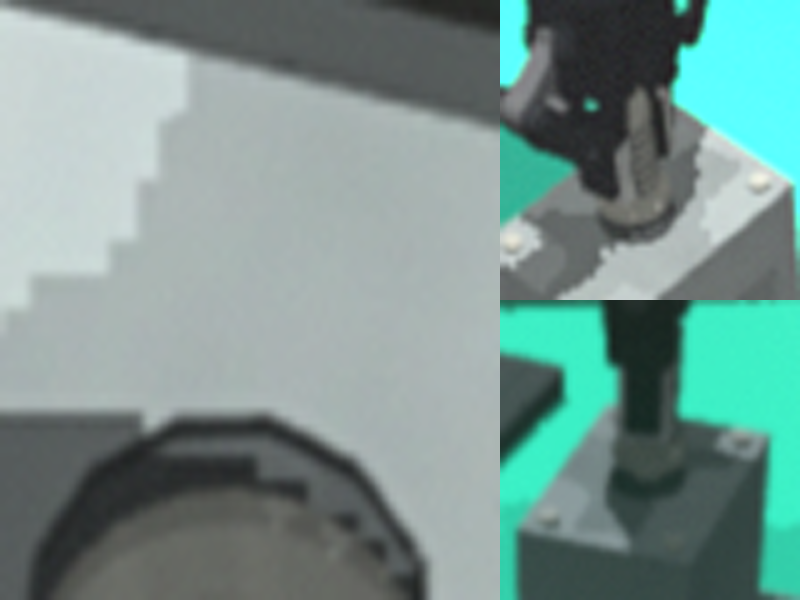

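View pics/scene9.png

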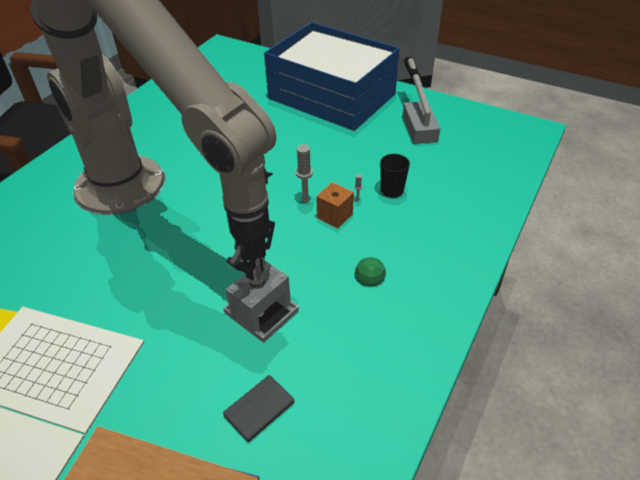

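apply_moves --moves '[[[0, 0.0, 0.03], [0, 0, 0], -0.8], [[0, 0.0, 0.06], [0, 0, 0], -0.8], [[0, 0.0, 0.09], [0, 0, 0], -0.8], [[0, 0, 0.12], [0, 0, 0], -0.8]]'

```text
t: 16.12
eef_pos: [0.5774, -0.1802, 0.1953]
tool_rot: [-0.0, -0.707, 0.707, 0.0]
contact_force: [-0.8, -0.8, -2.4]
gripper_width: 0.243
```

apply_moves --moves '[[[0, 0.0, 0.03], [0, 0, 0], -0.8], [[0, 0.0, 0.06], [0, 0, 0], -0.8], [[0, 0.0, 0.09], [0, 0, 0], -0.8]]'

```text
t: 16.5
eef_pos: [0.5774, -0.1802, 0.1931]
tool_rot: [-0.0, -0.707, 0.707, -0.0]
contact_force: [0.3, 1.0, -2.5]
gripper_width: 0.243
```

apply_moves --moves '[[[0, 0.0, 0.03], [0, 0, 0], -0.8], [[0, 0.0, 0.06], [0, 0, 0], -0.8]]'

```text
t: 16.75
eef_pos: [0.5774, -0.1802, 0.1916]
tool_rot: [0.0, -0.707, 0.707, -0.0]
contact_force: [0.3, 0.2, -1.5]
gripper_width: 0.244
```

apply_moves --moves '[[[0, 0.0, 0.03], [0, 0, 0], -0.8], [[0, 0.0, 0.06], [0, 0, 0], -0.8]]'

```text
t: 17.0
eef_pos: [0.5775, -0.1802, 0.1908]
tool_rot: [0.0, -0.707, 0.707, -0.0]
contact_force: [-3.2, 0.0, 8.7]
gripper_width: 0.24
```

apply_moves --moves '[[[0, 0, 0.01], [0, 0, 0], -0.8], [[0, 0, 0.01], [0, 0, 0], -0.8], [[0, 0, 0.01], [0, 0, 0], -0.8], [[0, 0, 0.01], [0, 0, 0], -0.8], [[0, 0, 0.01], [0, 0, 0], -0.8], [[0, 0, 0.01], [0, 0, 0], -0.8]]'

```text
t: 17.75
eef_pos: [0.5775, -0.1802, 0.1909]
tool_rot: [0.0, -0.707, 0.707, -0.0]
contact_force: [-2.2, 0.5, 5.9]
gripper_width: 0.237
```

```bash
python3 look.py 10; python3 - <<'E'
import cv2
d=cv2.imread("pics/side10.png")[160:250,310:400]; s=cv2.imread("pics/scene10.png")[250:345,215:305]
cv2.imwrite("pics/c10.png",cv2.convertScaleAbs(cv2.hconcat([cv2.resize(d,(400,400),interpolation=3),cv2.resize(s,(400,400),interpolation=3)]),alpha=2))
E
```

```text
17.85 [ 0.57752627 -0.18021393  0.1908675 ] [ 7.79302364e-05 -7.07043016e-01  7.07170492e-01 -2.51595137e-04] [-2.70296126  0.37806878  5.61519996] [0.12826509 0.65141194 0.03623567]
```

View pics/c10.png

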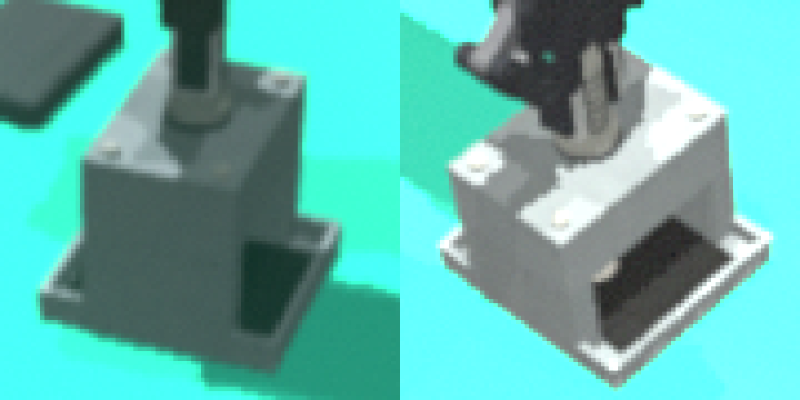

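apply_moves --moves '[[[0, 0, 0.02], [0, 0, 0], -0.8], [[0, 0, 0.02], [0, 0, 0], -0.8], [[0, 0, 0.02], [0, 0, 0], -0.8], [[0, 0, 0.02], [0, 0, 0], -0.8], [[0, 0, 0.02], [0, 0, 0], -0.8], [[0, 0, 0.02], [0, 0, 0], -0.8]]'

```text
t: 18.65
eef_pos: [0.5776, -0.1802, 0.1908]
tool_rot: [0.0, -0.707, 0.707, -0.0]
contact_force: [-4.1, 1.0, 9.5]
gripper_width: 0.239
```

```bash
python3 - <<'E'
from h import *
c=cam("scene");print(c["o"]["eef_pos"],c["o"]["contact_force"],c["o"]["t"])
for q in("plug_center","tray"):
  for n in("scene","side"):
    print(q,n,[(d["pixel"],d["conf"]) for d in look_for(n,q)])
E
python3 - <<'E'
import cv2
s=cv2.imread("pics/scene10.png")[295:340,240:300]
cv2.imwrite("pics/c11.png",cv2.convertScaleAbs(cv2.resize(s,(800,600),interpolation=3),alpha=3))
E
```

```text
[ 0.57756238 -0.18023479  0.19084514] [-4.14098923  1.03303706  9.54656248] 18.65
plug_center scene []
plug_center side [([399.2, 241.2], 0.71)]
tray scene [([302.5, 263.9], 0.65)]
tray side [([213.1, 353.0], 0.94)]
```

View pics/c11.png

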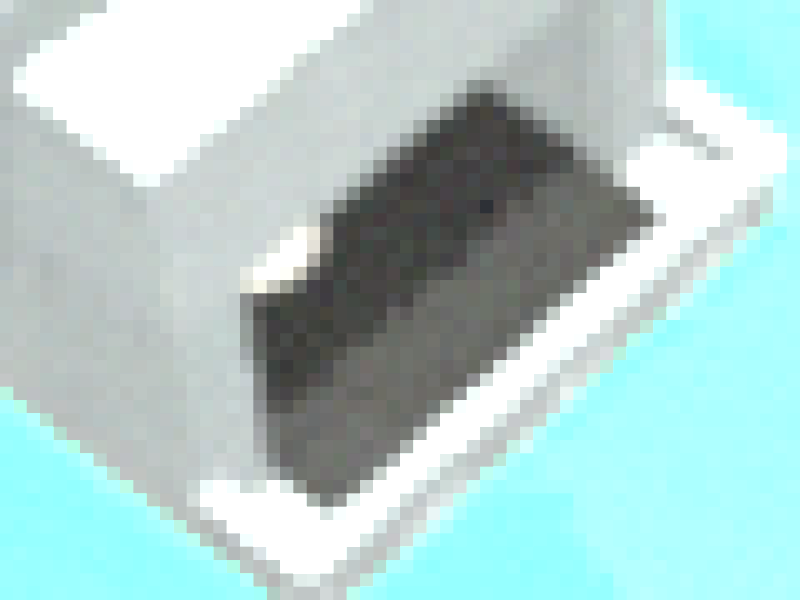

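```bash
python3 - <<'E'
from h import *
c=cam("scene")
for z in (.006,.013,.02,.04,.058): print(z,onz(c,261.4,314.4,z).round(4))
E
```

```text
0.006 [ 0.582  -0.1909  0.006 ]
0.013 [ 0.5855 -0.195   0.013 ]
0.02 [ 0.5889 -0.1992  0.02  ]
0.04 [ 0.5987 -0.211   0.04  ]
0.058 [ 0.6076 -0.2217  0.058 ]
```

apply_moves --moves '[[[0, 0, -0.2], [0, 0, 0], -0.8], [[0, 0, -0.6], [0, 0, 0], -0.8], [[0, 0, -1.2], [0, 0, 0], -0.8], [[0, 0, -1.8], [0, 0, 0], -0.8], [[0, 0, -2.4], [0, 0, 0], -0.8], [[0, 0, -3.0], [0, 0, 0], -0.8], [[0, 0, -3.6], [0, 0, 0], -0.8], [[0, 0, -4.0], [0, 0, 0], -0.8], [[0, 0, -4.0], [0, 0, 0], -0.8]]'

```text
t: 20.08
eef_pos: [0.5777, -0.1803, 0.2903]
tool_rot: [0.0, -0.707, 0.707, -0.001]
contact_force: [0.0, -0.4, -0.9]
gripper_width: 0.243
```

```bash
python3 look.py 11
```

```text
20.175 [ 0.57717631 -0.18011045  0.28901377] [-1.64080404e-04 -7.07078341e-01  7.07135142e-01  2.90248097e-04] [-0.02643797  0.67067384 -2.52455225] [0.01121441 0.0376239  0.00486048]
```

View pics/wrist11.png

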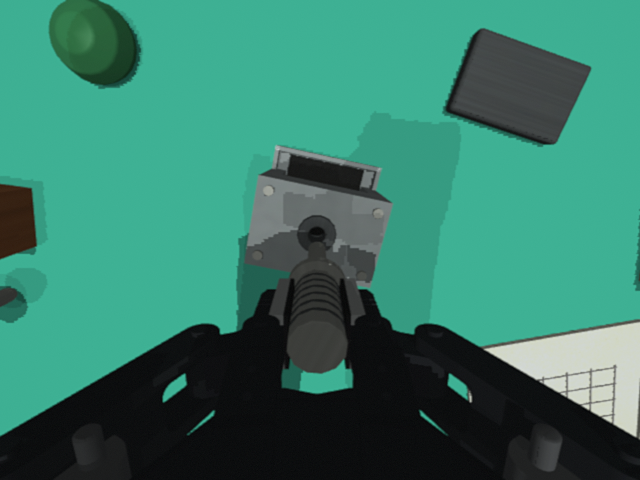

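Rod is out and the bore is dark (the plug is gone). Next, travel to the stand.

apply_moves --moves '[[[-2, 0.04, 0], [0, 0, 0], -0.8], [[-4, 0.06, 0], [0, 0, 0], -0.8], [[-6, 0.06, 0], [0, 0, 0], -0.8], [[-8, 0.06, 0], [0, 0, 0], -0.8], [[-10, 0.06, 0], [0, 0, 0], -0.8], [[-12, 0.06, 0], [0, 0, 0], -0.8], [[-13.2, 0.06, 0], [0, 0, 0], -0.8], [[-13.72, 0.06, 0], [0, 0, 0], -0.8], [[-13.72, 0.06, 0.4], [0, 0, 0], -0.8], [[-13.72, 0.06, 1.0], [0, 0, 0], -0.8], [[-13.72, 0.06, 1.0], [0, 0, 0], -0.8], [[-13.72, 0.06, 1.0], [0, 0, 0], -0.8]]'

```text
t: 21.72
eef_pos: [0.5761, 0.1618, 0.2642]
tool_rot: [-0.0, -0.707, 0.708, -0.0]
contact_force: [-0.4, -0.0, -2.2]
gripper_width: 0.243
```

```bash
sed -i 's/\[240:300,230:290,::-1\]/[160:230,300:370,::-1]/; s/\[150:210,325:385,::-1\]/[270:350,290:370,::-1]/' look.py; python3 look.py 12
```

```text
21.825 [0.5762737  0.16241454 0.26477371] [ 2.93662152e-04 -7.06815322e-01  7.07398028e-01 -2.09314384e-04] [ 0.13837399 -0.91384682 -1.80911589] [-0.01515356 -0.02810905  0.00305225]
```

View pics/l12.png

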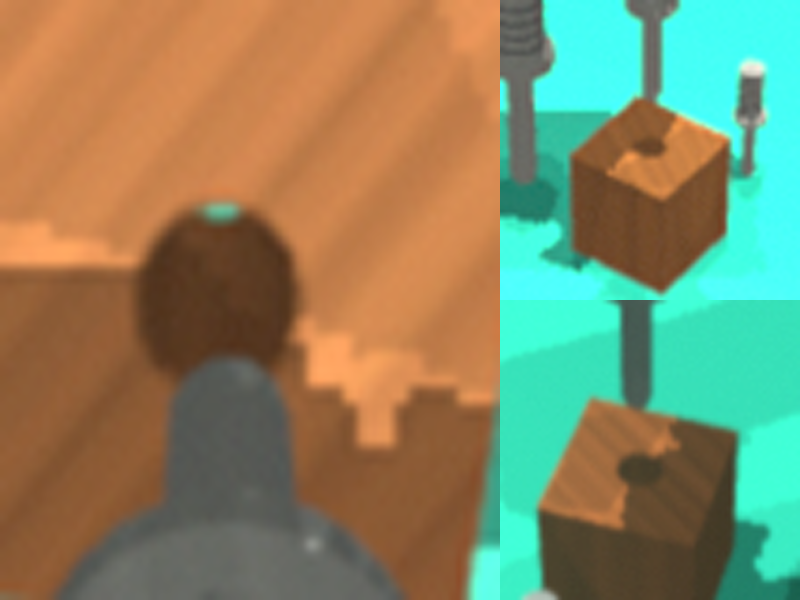

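```bash
python3 - <<'E'
from h import *
c=cam("wrist");print(c["o"]["eef_pos"]);print("hole",onz(c,315.5,234.5,.074));z=c["o"]["eef_pos"][2]-.1527+.004
print("tip",onz(c,317.5,241.8,z)-[.006,0,0])
E
```

```text
[0.57622935 0.16259165 0.2648697 ]
hole [0.57499177 0.16251569 0.074     ]
tip [0.57502966 0.16096988 0.1161697 ]
```

apply_moves --moves '[[[-0.06, 0, 0.2], [0, 0, 0], -0.8], [[-0.06, 0, 0.6], [0, 0, 0], -0.8], [[-0.06, 0, 1.0], [0, 0, 0], -0.8], [[-0.06, 0, 1.4], [0, 0, 0], -0.8], [[-0.06, 0, 1.7], [0, 0, 0], -0.8], [[-0.06, 0, 1.9], [0, 0, 0], -0.8], [[-0.06, 0, 1.9], [0, 0, 0], -0.8]]'

```text
t: 22.8
eef_pos: [0.5758, 0.1643, 0.2165]
tool_rot: [-0.0, -0.707, 0.707, 0.0]
contact_force: [-0.1, 0.0, -1.2]
gripper_width: 0.245
```

```bash
python3 look.py 13
```

```text
22.9 [0.5761473  0.16437745 0.21714873] [ 2.39115991e-04 -7.07034622e-01  7.07178885e-01 -1.03154385e-04] [ 0.47053752 -0.25611116 -1.72417679] [ 0.00138276 -0.02570938  0.00088622]
```

View pics/l13.png

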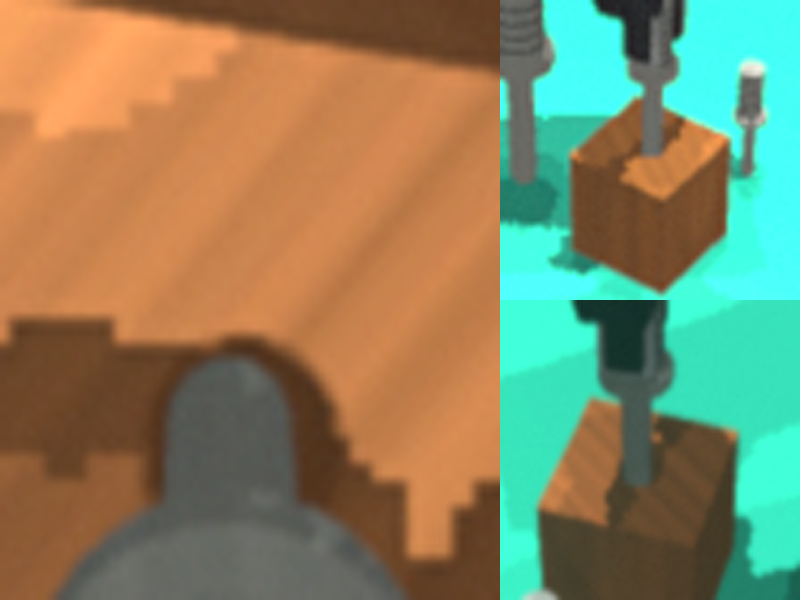

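apply_moves --moves '[[[0.04, 0, 0.3], [0, 0, 0], -0.8], [[0.04, 0, 0.7], [0, 0, 0], -0.8], [[0.04, 0, 1.1], [0, 0, 0], -0.8], [[0.04, 0, 1.5], [0, 0, 0], -0.8], [[0.04, 0, 1.8], [0, 0, 0], -0.8], [[0.04, 0, 2.0], [0, 0, 0], -0.8], [[0.04, 0, 2.06], [0, 0, 0], -0.8], [[0.04, 0, 2.06], [0, 0, 0], -0.8]]'

```text
t: 23.95
eef_pos: [0.5761, 0.1634, 0.1655]
tool_rot: [0.0, -0.707, 0.707, -0.0]
contact_force: [-0.5, 0.5, -2.4]
gripper_width: 0.244
```

apply_moves --moves '[[[0, 0, 0.04], [0, 0, 0], -0.8], [[0, 0, 0.08], [0, 0, 0], -0.8], [[0, 0, 0.1], [0, 0, 0], -0.8], [[0, 0, 0.12], [0, 0, 0], -0.8]]'

```text
t: 24.45
eef_pos: [0.576, 0.1633, 0.1627]
tool_rot: [0.0, -0.707, 0.707, -0.0]
contact_force: [-1.8, -0.2, 3.6]
gripper_width: 0.245
```

```bash
python3 look.py 14
```

```text
24.55 [0.57597939 0.16332897 0.16270178] [ 2.27629697e-05 -7.07057635e-01  7.07155920e-01 -7.57540323e-05] [-0.80018218 -0.34139587  2.28360843] [-0.14761057  0.21333816  0.04023443]
```

View pics/l14.png

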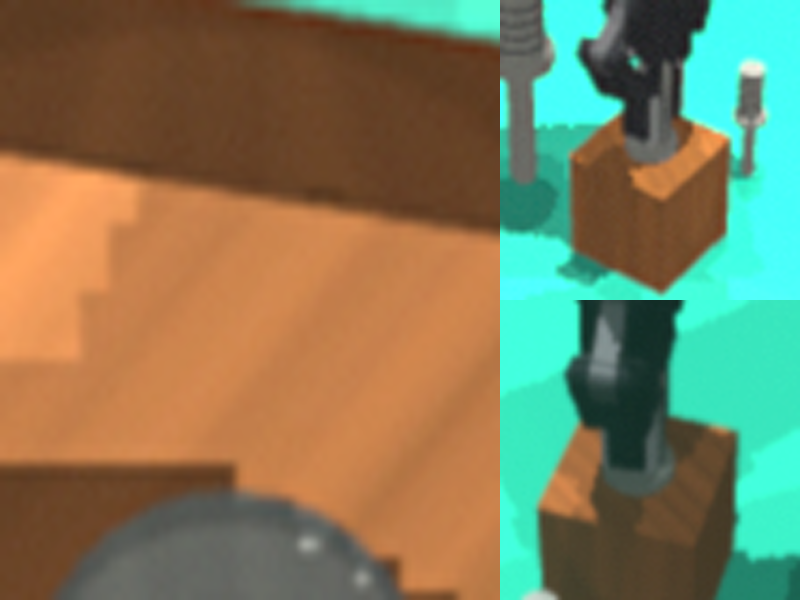

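Seated (about +4 N of contact at exactly the height where I picked it up). Release and rise.

apply_moves --moves '[[[0, 0, 0], [0, 0, 0], -0.5], [[0, 0, 0], [0, 0, 0], -0.2], [[0, 0, 0], [0, 0, 0], 0.1], [[0, 0, 0], [0, 0, 0], 0.4], [[0, 0, 0], [0, 0, 0], 0.4], [[0, 0, 0], [0, 0, 0], 0.4], [[0, 0, -0.6], [0, 0, 0], 0.4], [[0, 0, -1.6], [0, 0, 0], 0.4], [[0, 0, -3], [0, 0, 0], 0.4], [[0, 0, -4.5], [0, 0, 0], 0.4], [[0, 0, -5], [0, 0, 0], 0.4], [[0, 0, -5], [0, 0, 0], 0.4]]'

```text
t: 26.1
eef_pos: [0.5762, 0.1634, 0.2885]
tool_rot: [0.001, -0.707, 0.707, -0.001]
contact_force: [0.0, 1.1, -1.0]
gripper_width: 0.704
```

```bash
python3 look.py 15
```

```text
26.2 [0.57535024 0.16305949 0.28634132] [-8.05218573e-04 -7.07093932e-01  7.07119076e-01  3.66354602e-04] [-0.05980546 -0.53127308 -1.10351606] [ 0.00083777 -0.00246254  0.02200766]
```

View pics/wrist15.png

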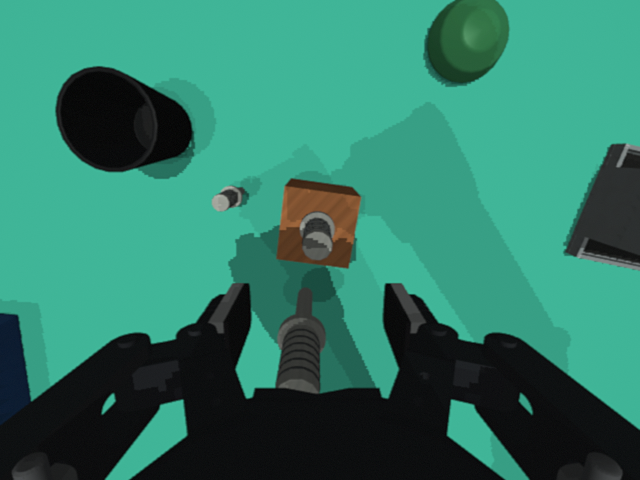

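View pics/scene15.png

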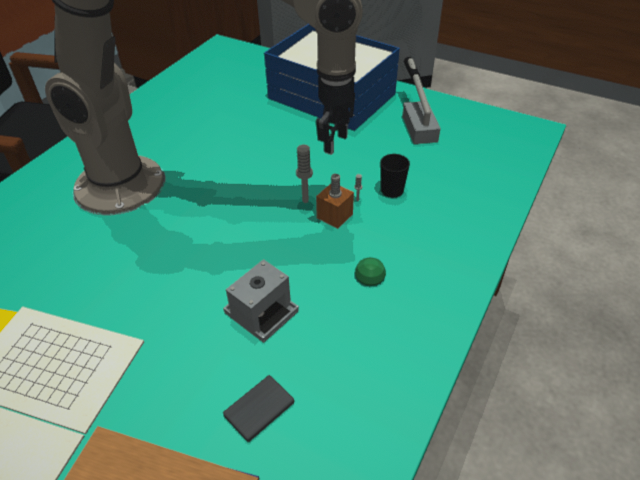

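```bash
python3 - <<'E'
import cv2
s=cv2.imread("pics/scene15.png")[290:345,225:305]; b=cv2.imread("pics/scene15.png")[160:230,300:380]
cv2.imwrite("pics/c16.png",cv2.hconcat([cv2.convertScaleAbs(cv2.resize(s,(400,300),interpolation=3),alpha=3),cv2.resize(b,(343,300),interpolation=3)]))
E
```

```text
(no output)
```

View pics/c16.png

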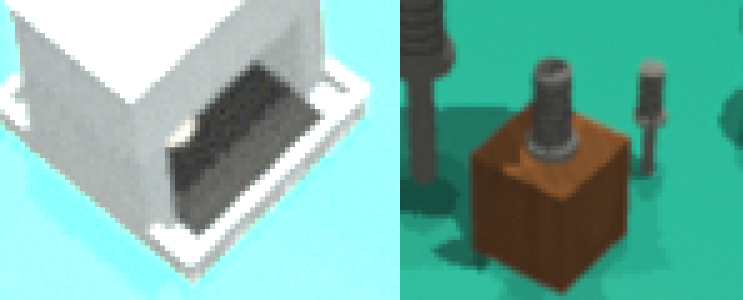

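The plug shows white on the tray floor (around scene pixel row 314, column 261), and the rod stands upright in its stand with its collar flat on the top.

```bash
python3 -c "
from station import *
print(hand_in())"
```

```text
the job is handed in; nothing more can be done
None
```

The worn plug is out and lying in the tray, and the ejector rod is back in its stand and released. I handed the job in at about 26 s; no verdict was reported.

**What I did:** I took the middle-sized rod from the stand and lined it up over the bush using the wrist camera. I lowered it in small steps and pushed the plug out at about 10–12 N. The collar then met the bush with the rod tip about 38 mm above the desk, so the rim stands about 4 mm above the deck. I leaned on it there for about 1.5 s, at roughly 7–11 N whenever I read the force. Then I drew the rod out and stood it back.

**Last checks:**
- **Rod:** it stands upright with its collar flat on the stand. When I set it down, contact came at the same height where I had picked it up.
- **Plug:** a white edge shows in the tray, at a position that fits a plug lying near the centre. After the rod was out, the bore looked dark in the wrist picture.
- **Other things:** the paperweight, pen cup, ink pad and the two look-alike rods look unmoved.
- **Gripper:** it is open and clear, about 125 mm above where it let go.

**What disagreed:**
- **Alignment:** the fixed cameras and the wrist camera differed by about 2 mm on the sideways offset between rod and bush, so I went by the wrist view.
- **Plug finder:** it did not find the plug in the scene picture, and its one hit in the side picture was on the pen cup. The plug check rests on my own reading of the scene picture.
- **Side force:** there was up to about 4 N sideways on the rod while it was in the bush.

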